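Hang the ear defenders back on their sensing hanger

ROBOT

A 6-joint arm with a two-finger parallel gripper is mounted at the origin on a cart in front of the work surface, level with it; the furniture and walls round the work are solid. World frame = base frame: x ahead of the robot, y to its left, z up, the work surface at z = 0. Lengths are in m, angles in rad, forces in N, time in s.
With the tool pointing down it reaches from about 0.325 to 0.9 m from the base axis. Payload 6.1 kg.
Tool frame: the origin (TCP) lies between the finger pads; the fingertips stand tip_reach ahead of it and the grasp point (between the pads) is the TCP (tip_reach is the distance from the TCP to the fingertips, in m); z points along the fingers, y is the direction in which the jaws open and shut (so a half turn about z gives the same grasp; the last joint's range is limited). The gripper opens to 87 mm and grips with 3 to 60 N. Pads are 19 mm wide; open, the fingers measure 117 mm over their backs; the gripper's body (75 mm by 190 mm) begins 51 mm behind the grasp point.
Start: joints at [1.021, 0.22, 1.526, -0, 1.395, -0.126], TCP at [0.257, 0.57, 0.242] pointing down, gripper open.
Joint ranges: [-2.98, 2.98], [-0.91, 2.08], [0.09, 2.57], [-1.24, 4.39], [0.2, 2.65], [-2.68, 2.68]. Speed limits (rad/s): [2.57, 2.57, 3.01, 3.14, 3.14, 3.14].

INTERFACE

Orientations are given as a unit quaternion [x, y, z, w].
In Python, from cell import * gives the robot as it stands.
- The arm moves only by the tool step_arm, never from a script. Its argument "commands" is a list of rows, each a list of 2 entries, a list of its own where there are three numbers: the shift along the tool's x, y, z in m, then the turn about the tool's z in degrees. In form: [[[tx, ty, tz], yaw], ...]. A call has 1 to 8 rows; each row is the pose to reach, as a shift and turn from the pose commanded when the call began, along the tool's axes at that moment; what a row does not reach only later rows make up. A row lasts 1/8 s, in which the tool goes at most 62.5 mm and 10.7 degrees, less where a joint would pass 70% of its speed; a pose out of reach is approached as far as the arm can. A call with a gripper value outside its range is refused whole. "jaw" is the opening, from 0 (shut) to 1 (fully open), set as the call begins (left out, the last holds). The fingers move at their own pace and stop on an object; "grip_force" is the grip in N (left out, the last holds). Time passes only in rows, so rows that repeat a pose let the fingers close. It gives the time, the measured TCP pose, the force and the opening at its end, in the units of the state.
- get_obs(): the state, without advancing time (a new reading comes with each control period).
- read_camera(name): name is "scene" or "side" or "wrist"; returns a dict with "color" (480x640x3 uint8, red, green, blue), "mtx" (3x3 intrinsics, pixels), "D" ([k1, k2, p1, p2, k3] as OpenCV has them; the pictures are not rectified), "rvec" (rotation vector, rad) and "tvec" (3), from world to camera coordinates, as OpenCV has them. Camera axes: x right, y down, z forward; pixel columns grow to the right and rows downward; lengths in m; the calibration is good to about 2 mm. A picture is of the moment at which its call begins. There is no depth.
- finish_job(): hands the job in, once; it reports no verdict.
The state is a dict: "clock": time; "joint_positions": joint angles; "joint_vel": joint speeds; "joint_efforts": joint torques, N m; "ee_pos": TCP position; "tool_rot": TCP orientation; "contact_force": force on the tool from outside, world axes, zero at the start; "wrist_torque": the same for the moment, N m; "grip_width": finger opening in m.
Only numpy, scipy, OpenCV 4.12 (cv2) and the standard library are available. Lean on these libraries where they do the work, as an engineer would, in place of code of your own. Each camera call takes 0.05 s, during which the arm holds its last target.

TASK

Hang the ear defenders on the round bar under the small shelf: headband across the bar with one cup on each side, far enough in towards the cross plate that the band holds the little sensing pin in front of it pressed down. Set the band down on the bar before letting go rather than dropping it, and leave the two bottles and the pack of slides where they stand.

Things in the scene. Friction and masses are not known exactly. Their poses are not given: they have to be found in the camera images.
- ear_defenders: Rigid ear defenders, 0.27 to 0.43 kg, standing on their two grey cups, arch up. Origin on the desk midway between the cups; z up, y cup to cup, x along the band's width. Black band 20 mm wide (x), 6 mm thick, a half circle of 60 mm inner radius, then straight. Cups: x +-34, |y| 45 to 83, z 0 to 64 mm. A grey crown block, 26 (x) by 16 mm (y), stands on the band, z 131 to 166 mm.
- band (a point): Middle of the underside of the headband at the top of the arch, 125 mm above the ear defenders' origin; same axes as them. Beware of the microscope to the right of the ear defenders (world y below about -0.2 m), which is much taller than they are.
- crown (a point): Where to grip: inside the crown block on top of the headband, 30 mm above point band and 11 mm below the block's top; fingers on the faces that look to +-y, 16 mm apart.
- hanger: Hanger fixed to the desk. Origin on the desk under the middle of the front face of its upright panel (150 mm wide, 400 mm high); z up, x away from the robot, y left. A level round steel bar, 18 mm thick, sticks out from the panel 200 mm towards the robot (along -x at y = 0), its top 165 mm above the desk. Foot 8 mm thick, x -118 to 12, y +-65 mm.
- bar_root (a point): On the line of the bar's top, where it leaves the panel (hanger x 0, y 0, z 165 mm). A cross plate (y +-68 mm, 18 to 36 mm below the bar's top) is clamped on the bar (clamp 3 mm above the bar's top), front face anywhere from x -115 to -55 mm, not reported: feel for it by moving the band inwards, underside 12 mm above the bar's top, until its sides touch the plate. It stands 25 N.
- bar_end (a point): On the line of the bar's top at its free end (hanger x -200, y 0, z 165 mm), which carries a 24 mm ball, 3 mm higher than the bar's top. Nothing stands above this end.
- pin (a joint): Sensing pin: a domed steel pin of 7 mm diameter on the bar's centre line, 11 mm in front of the cross plate's front face, so under the middle of a band that touches the plate. It sticks out 6 mm above the bar's top; value 0 = fully out, 0.006 m = level with the bar's top; 0.5 N starts it and 1.2 N holds it down, less than the weight of the ear defenders.
- amber_bottle: Bystander: small amber bottle with white cap, 41 mm diameter, 82 mm high; origin at its foot.
- dropper_bottle: Bystander: white dropper bottle, 41 mm diameter, 118 mm high; origin at its foot.
- slide_stack: Bystander: pack of glass slides with a paper band, 29 x 78 x 21 mm, lying flat; origin at its underside.
- shelf_edge (a point): Middle of the lower front edge of the shelf above the bar (hanger x -105, z 400 mm). The shelf reaches from there back to the panel, y +-85 mm. It blocks a gripper that points straight down over the pin: come from the free end, tool leaning back towards the robot by about 25 degrees.
There are look-alikes about, which are no part of the job. Several things have the shape of the ear_defenders; the one meant has the colours described above.

How it is judged:
On the way, in this order (a step that is already met when the one before it is completed fails the run):
1. the ear defenders are lifted off the desk (height (world z) of ear_defenders above 0.03 m), for 0.2 s.
2. the band presses the pin down while the fingers still hold the ear defenders (value of joint pin above 0.004 m and contact force between the fingers and ear_defenders above 0.5 N and z of band in the frame of hanger between 0.158 and 0.172 m and y of band in the frame of hanger between -0.03 and 0.03 m), for 0.1 s.
At the end, for the whole second after the job is handed in: The ear defenders hang at rest on the bar, upright within 0.25 rad, the band across the bar within 0.4 rad, its underside at the top of the arch within 7 mm of the bar's top in height and within 20 mm of its line sideways, and the band alone holds the pin at least 4 mm down (value of joint pin above 0.004 m and z of band in the frame of hanger between 0.158 and 0.172 m and y of band in the frame of hanger between -0.02 and 0.02 m and angle between ear_defenders's own z axis and vertical below 0.25 rad and angle between the x axis of ear_defenders and the x axis of hanger, either way round below 0.4 rad and contact force between ear_defenders and hanger above 0.3 N and linear speed of ear_defenders below 0.03 m/s); the robot touches nothing.
It fails at once if a bystander is moved by more than 20 mm (distance of any of amber_bottle, dropper_bottle, slide_stack from where it was at the start of the episode above 0.02 m).
It fails at once if a bottle is tipped over (angle between any of amber_bottle, dropper_bottle's own z axis and vertical above 0.6 rad).
It also fails if it takes over 58 s, if anything falls off the work surface, if the arm or the gripper's body presses on something with over 40 N, if the wrist force passes 120 N, or if a joint passes its speed limit or range.

## Working session

There is one attempt and no reset: what is moved stays moved. The work goes in short steps, Python scripts to look and compute and a tool call to move; the robot and the scene stay as the last step left them, time stands still between calls to the robot, and variables do not carry over. Pictures are saved under pics/ and viewed, and the job is handed in when it is done.

Besides the shell and the picture viewer there is one more tool, called after "Request:" by a JSON object that holds its "method" and its "body". step_arm: Moves the arm, as the interface text tells. Its arguments: {"type":"object","properties":{"commands":{"type":"array"},"jaw":{"type":"number"},"grip_force":{"type":"number"}},"required":["commands"]}

```bash
ls; mkdir -p pics
python3 - <<'E'
from cell import *
import cv2
print(get_obs())
for n in ["scene","side","wrist"]:
    c=read_camera(n); cv2.imwrite(f"pics/{n}0.png",c["color"][:,:,::-1]); print(n,c["mtx"].tolist(),c["D"],c["rvec"],c["tvec"])
E
```

```text
pics
{'clock': 0.0, 'joint_positions': array([ 1.02091087e+00,  2.21216976e-01,  1.52760097e+00, -1.43116902e-05,
        1.39470507e+00, -1.26123107e-01]), 'joint_vel': array([-0.00164437,  0.00137314, -0.00095371,  0.00086354, -0.00074684,
        0.00046614]), 'joint_efforts': array([-8.31293733e-05, -4.94613147e+01, -3.87382007e+01,  7.00542703e-02,
        5.71635563e-02, -1.29434238e-04]), 'ee_pos': array([0.25671006, 0.5692085 , 0.24044826]), 'tool_rot': array([ 2.10298045e-01,  9.77636845e-01, -9.12906147e-04, -3.13413698e-04]), 'contact_force': array([-0.25108749,  0.2396745 ,  0.24268613]), 'wrist_torque': array([-0.05075407,  0.03519406,  0.0262994 ]), 'grip_width': 0.08703369412091796}
scene [[538.6034658059616, 0.0, 316.3293758585695], [0.0, 538.6034658059616, 239.74875345231086], [0.0, 0.0, 1.0]] [0.04563988 0.         0.         0.         0.        ] [ 1.06331291 -2.4762652   0.97967995] [0.37005682 0.46669767 1.67854833]
side [[504.86168197973143, 0.0, 315.7344047365637], [0.0, 504.86168197973143, 240.48734537134078], [0.0, 0.0, 1.0]] [-0.02641499  0.          0.          0.          0.        ] [ 0.1201879   2.63035012 -1.68006488] [0.53094153 0.20724116 1.93018545]
wrist [[429.45779821404943, 0.0, 325.44728269374303], [0.0, 429.45779821404943, 232.28553708776553], [0.0, 0.0, 1.0]] [-0.07898642  0.          0.          0.          0.        ] [-2.4250921  -1.56874751 -0.22645452] [-0.62411755 -0.03490786  0.39202467]
```

View pics/scene0.png

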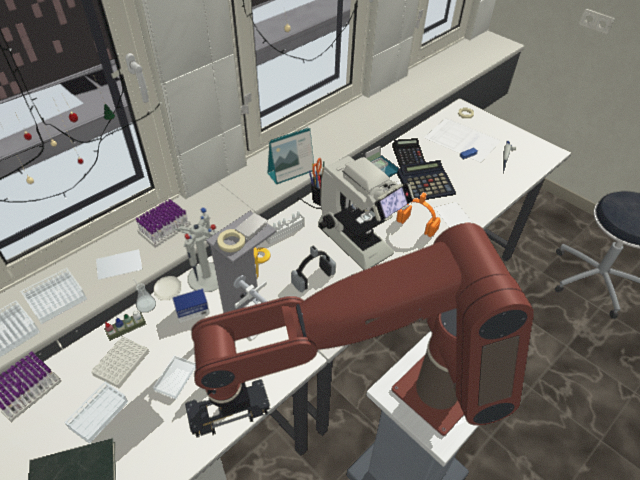

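View pics/side0.png

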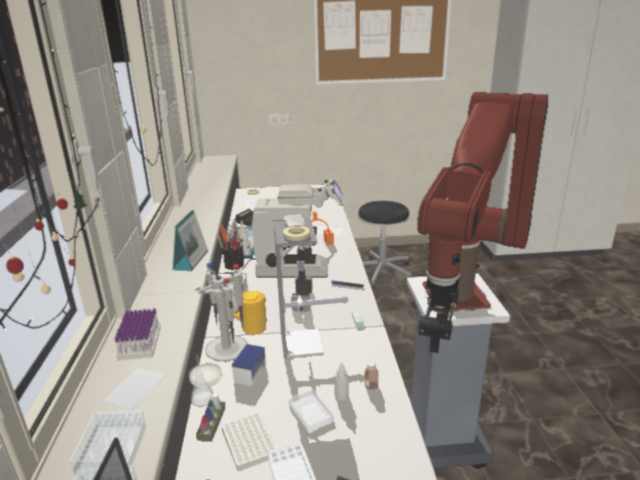

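View pics/wrist0.png

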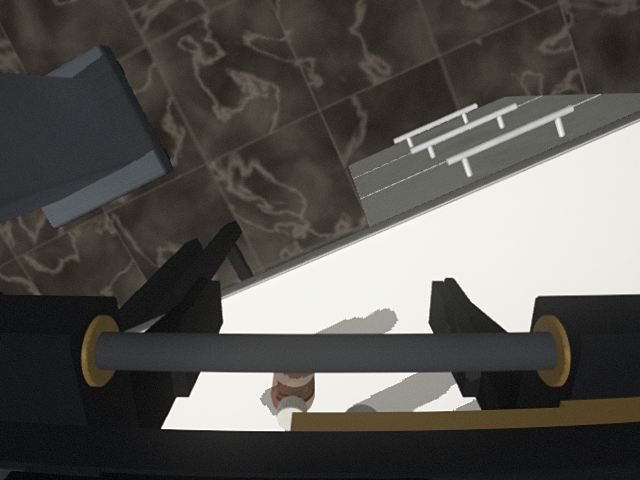

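Run:
```python
import cv2
a=cv2.imread("pics/scene0.png"); b=cv2.imread("pics/side0.png")
cv2.imwrite("pics/c1.png",cv2.resize(a[200:350,190:340],(800,600)[0:1]+(800,) if 0 else (600,600),interpolation=cv2.INTER_CUBIC))
cv2.imwrite("pics/c2.png",cv2.resize(b[200:410,200:400],(570,600),interpolation=cv2.INTER_CUBIC))
```

```text
(no output)
```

View pics/c1.png

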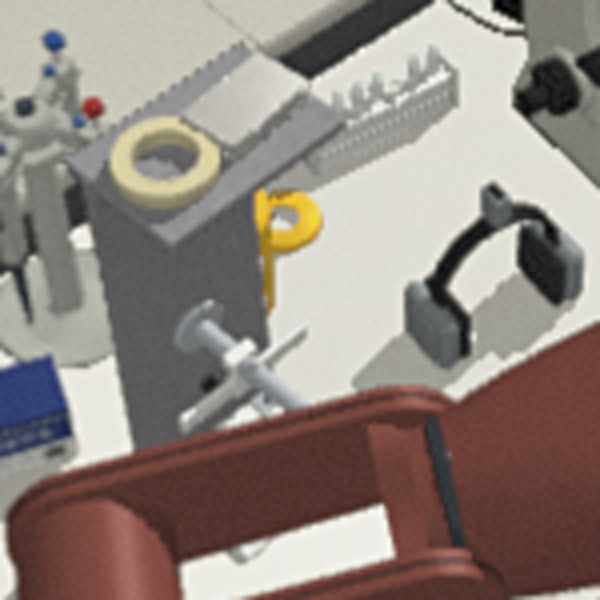

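View pics/c2.png

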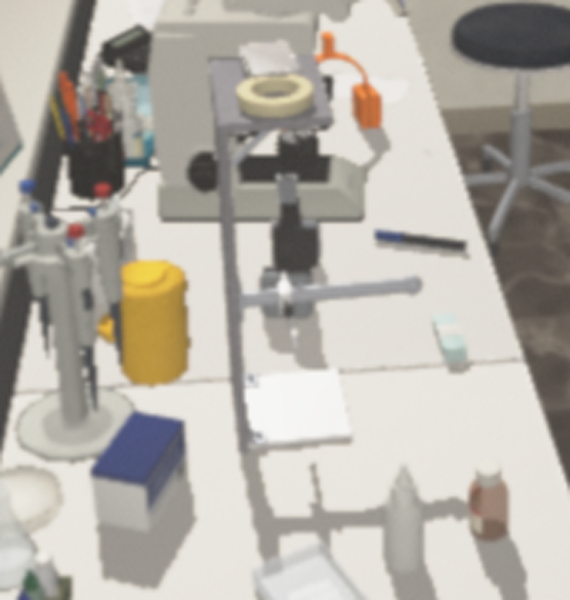

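```bash
cat > h.py <<'E'
from cell import *
import cv2, numpy as np
def ray(c,p):
    R=cv2.Rodrigues(np.array(c["rvec"],float))[0]; t=np.array(c["tvec"],float).ravel()
    n=cv2.undistortPoints(np.array([[p]],float),c["mtx"],c["D"])[0,0]
    return -R.T@t, R.T@np.array([n[0],n[1],1])
def atz(c,p,z):
    o,d=ray(c,p); return o+d*(z-o[2])/d[2]
def tri(c1,p1,c2,p2):
    o1,d1=ray(c1,p1);o2,d2=ray(c2,p2)
    s=np.linalg.lstsq(np.array([d1,-d2]).T,o2-o1,rcond=None)[0]
    a=o1+s[0]*d1;b=o2+s[1]*d2
    return (a+b)/2,np.linalg.norm(a-b)
def proj(c,P): return cv2.projectPoints(np.array(P,float).reshape(-1,1,3),np.array(c["rvec"],float),np.array(c["tvec"],float),c["mtx"],c["D"])[0][:,0]
E
cat > m1.py <<'E'
from h import *
s=read_camera("scene"); d=read_camera("side")
S=lambda u,v:(190+u/4-.4,200+v/4-.4); D=lambda u,v:(200+u/2.85-.3,200+v/2.857-.3)
np.set_printoptions(precision=4,suppress=True)
print("crown scene/side z.166",atz(s,S(495,190),.166),atz(d,D(288,178),.166),tri(s,S(495,190),d,D(288,178)))
print("ball",atz(d,D(416,285),.156))
print("root side",atz(d,D(243,298),.156),"scene",atz(s,S(200,325),.156))
print("foot corners",[atz(d,D(*q),.008) for q in [(247,447),(351,438),(338,371),(242,376)]])
print("scene bar pts",[atz(s,S(*q),.156) for q in [(200,325),(240,352),(290,395)]])
print("plate ends",[atz(s,S(*q),.147) for q in [(185,425),(303,333)]])
print("cup tops",[atz(s,S(*q),.064) for q in [(410,285),(452,315),(545,225),(580,265)]])
print("slides",atz(d,D(450,337),.015),"amber",atz(d,D(488,535),0),"dropper",atz(d,D(403,565),0))
E
python3 m1.py
```

```text
crown scene/side z.166 [ 0.5844 -0.0306  0.166 ] [ 0.5815 -0.0238  0.166 ] (array([ 0.5828, -0.0297,  0.1648]), np.float64(0.004374500338186913))
ball [0.4496 0.2372 0.156 ]
root side [0.645  0.2419 0.156 ] scene [0.6481 0.2413 0.156 ]
foot corners [array([0.6498, 0.3161, 0.008 ]), array([0.5329, 0.3126, 0.008 ]), array([0.5372, 0.1821, 0.008 ]), array([0.6527, 0.1795, 0.008 ])]
scene bar pts [array([0.6481, 0.2413, 0.156 ]), array([0.6042, 0.2352, 0.156 ]), array([0.5435, 0.2335, 0.156 ])]
plate ends [array([0.5832, 0.3086, 0.147 ]), array([0.59  , 0.1814, 0.147 ])]
cup tops [array([0.6196, 0.0385, 0.064 ]), array([0.5692, 0.0345, 0.064 ]), array([ 0.588 , -0.0985,  0.064 ]), array([ 0.5327, -0.0881,  0.064 ])]
slides [0.3943 0.1356 0.015 ] amber [0.4061 0.4769 0.    ] dropper [0.4981 0.5114 0.    ]
```

Request:
{"method": "step_arm", "body": {"commands": [[[0, 0, 0], 0]]}}

```text
clock: 0.38
ee_pos: [0.257, 0.5696, 0.2413]
tool_rot: [0.21, 0.978, -0.0, -0.0]
contact_force: [-0.7, 0.7, -0.1]
grip_width: 0.0869
```

```bash
cat >> h.py <<'E'
from scipy.spatial.transform import Rotation as Rot
np.set_printoptions(precision=4,suppress=True)
def go(target,yaw_az=None):
    o=get_obs(); R=Rot.from_quat(o["tool_rot"]).as_matrix()
    d=np.array(target)-o["ee_pos"]; t=R.T@d
    print("pos",o["ee_pos"],"shift",t,"len",np.linalg.norm(d),"rows",np.linalg.norm(d)/.0625)
    print("z",R[:,2],"y",R[:,1],"az_y",np.degrees(np.arctan2(R[1,1],R[0,1])),"q",o["joint_positions"])
E
python3 -c "
from h import *
go([.40,.25,.5])"
```

```text
pos [0.257  0.5696 0.2413] shift [-0.2618 -0.2326 -0.2586] len 0.4353438085496066 rows 6.965500936793705
z [-0.0002 -0.0004 -1.    ] y [ 0.4112  0.9115 -0.0004] az_y 65.71713392750412 q [ 1.0209  0.2206  1.5267 -0.      1.3947 -0.1261]
```

Request:
{"method": "step_arm", "body": {"commands": [[[-0.262, -0.233, -0.26], -17], [[-0.262, -0.233, -0.26], -17], [[-0.262, -0.233, -0.26], -17], [[-0.262, -0.233, -0.26], -17], [[-0.262, -0.233, -0.26], -17], [[-0.262, -0.233, -0.26], -17], [[-0.262, -0.233, -0.26], -17], [[-0.262, -0.233, -0.26], -17]]}}

```text
clock: 1.38
ee_pos: [0.4017, 0.2473, 0.5052]
tool_rot: [0.066, 0.998, 0.001, 0.003]
contact_force: [-0.7, 0.9, -0.9]
grip_width: 0.087
```

```bash
python3 -c "
from h import *
go([.52,-.06,.7])
for n in ['scene','side','wrist']:
    c=read_camera(n); cv2.imwrite(f'pics/{n}1.png',c['color'][:,:,::-1])
"
```

```text
pos [0.4017 0.2473 0.5052] shift [-0.1589 -0.2885 -0.1946] len 0.38259875838706786 rows 6.121580134193086
z [ 0.0064  0.0019 -1.    ] y [0.1318 0.9913 0.0027] az_y 82.42613922277458 q [ 0.3849 -0.1842  1.4525 -0.0007  1.8667 -1.0539]
```

View pics/scene1.png

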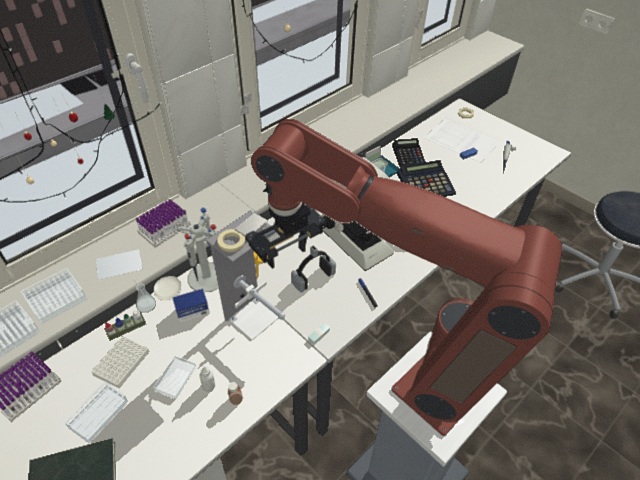

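View pics/wrist1.png

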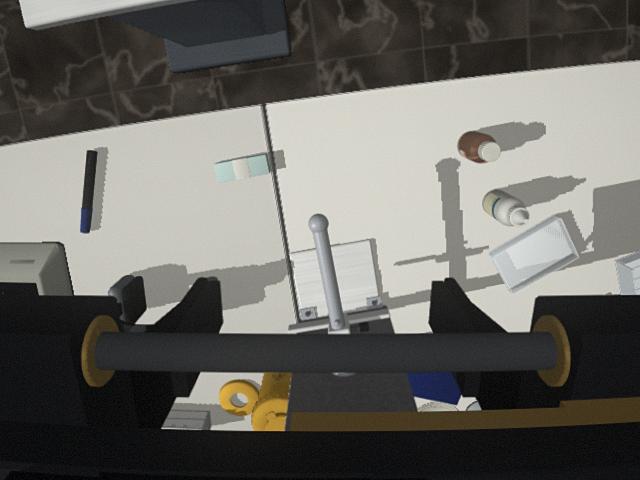

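Run:
```python
import cv2
a=cv2.imread("pics/scene1.png"); b=cv2.imread("pics/wrist1.png")
cv2.imwrite("pics/c3.png",cv2.resize(a[230:330,205:355],(750,500),interpolation=cv2.INTER_CUBIC))
cv2.imwrite("pics/c4.png",cv2.resize(b[200:340,270:410],(600,600),interpolation=cv2.INTER_CUBIC))
```

```text
(no output)
```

View pics/c3.png

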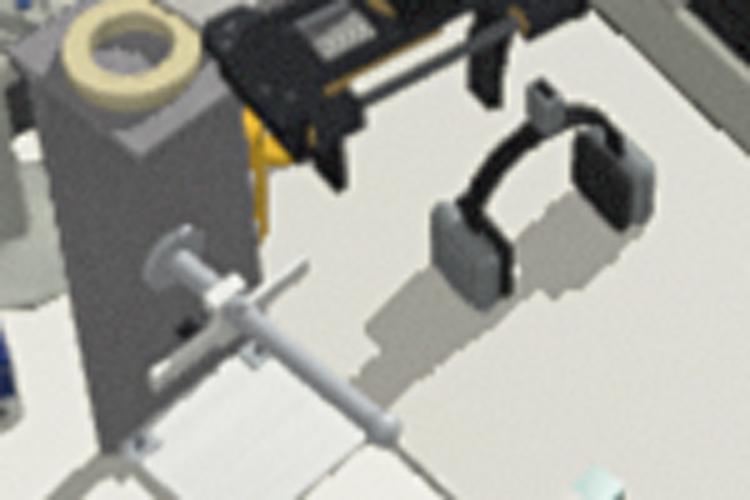

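View pics/c4.png

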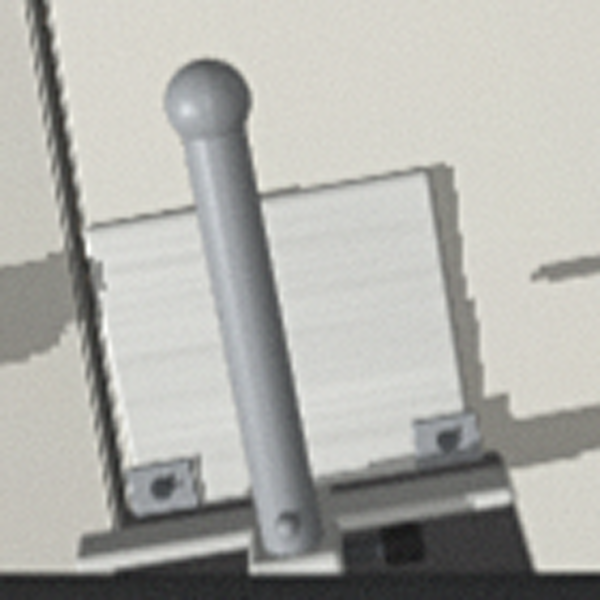

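```bash
cat > m2.py <<'E'
from h import *
s=read_camera("scene"); w=read_camera("wrist")
S=lambda u,v:(205+u/5-.4,230+v/5-.4); W=lambda u,v:(270+u/4.286-.4,200+v/4.286-.4)
print("ball w",atz(w,W(207,100),.156),"s",atz(s,S(384,424),.156),tri(w,W(207,100),s,S(384,424)))
print("pin w",atz(w,W(287,522),.170),"s",atz(s,S(240,304),.170),tri(w,W(287,522),s,S(240,304)))
print("bar w",[atz(w,W(*q),.156) for q in [(220,165),(275,470)]])
print("plate front top edge w z.147",[atz(w,W(*q),.147) for q in [(80,540),(500,460)]])
print("scene crown top",atz(s,S(543,90),.166))
print("cups scene",[atz(s,S(*q),.064) for q in [(434,205),(498,240),(608,130),(652,178)]])
print("root flange s",atz(s,S(172,255),.156))
E
python3 m2.py
```

```text
ball w [0.4521 0.2347 0.156 ] s [0.4551 0.2295 0.156 ] (array([0.4484, 0.2352, 0.1687]), np.float64(0.0005332897671755957))
pin w [0.5757 0.242  0.17  ] s [0.5797 0.2414 0.17  ] (array([0.5762, 0.2424, 0.1725]), np.float64(0.0033463186253116692))
bar w [array([0.4711, 0.2359, 0.156 ]), array([0.5658, 0.2399, 0.156 ])]
plate front top edge w z.147 [array([0.5864, 0.1782, 0.147 ]), array([0.5756, 0.3065, 0.147 ])]
scene crown top [ 0.5831 -0.0287  0.166 ]
cups scene [array([0.6222, 0.0395, 0.064 ]), array([0.5678, 0.0281, 0.064 ]), array([ 0.588 , -0.1003,  0.064 ]), array([ 0.5339, -0.0913,  0.064 ])]
root flange s [0.6502 0.2421 0.156 ]
```

Request:
{"method": "step_arm", "body": {"commands": [[[-0.158, -0.288, -0.195], 0], [[-0.158, -0.288, -0.195], 0], [[-0.158, -0.288, -0.195], 0], [[-0.158, -0.288, -0.195], 0], [[-0.158, -0.288, -0.195], 0], [[-0.158, -0.288, -0.195], 0], [[-0.158, -0.288, -0.195], 0], [[-0.158, -0.288, -0.195], 0]]}}

```text
clock: 2.62
ee_pos: [0.521, -0.0555, 0.6952]
tool_rot: [0.063, 0.998, 0.0, -0.001]
contact_force: [-0.2, 0.6, -0.9]
grip_width: 0.0872
```

```bash
python3 -c "
from h import *
go([.62,-.073,.9])"
```

```text
pos [ 0.521  -0.0555  0.6952] shift [-0.0999 -0.0048 -0.2051] len 0.2281750433871344 rows 3.6508006941941504
z [-0.0023  0.001  -1.    ] y [0.1259 0.992  0.0007] az_y 82.76612960986213 q [-0.2569  0.1407  0.7576  0.0004  2.2457 -1.7012]
```

Request:
{"method": "step_arm", "body": {"commands": [[[-0.1, 0, -0.2], 0], [[-0.1, 0, -0.2], 0], [[-0.1, 0, -0.2], 0], [[-0.1, 0, -0.2], 0], [[-0.1, 0, -0.2], 0], [[-0.1, 0, -0.2], 0]]}}

```text
clock: 3.38
ee_pos: [0.4847, -0.0527, 0.8109]
tool_rot: [0.063, 0.998, 0.006, -0.012]
contact_force: [0.3, -0.4, -0.4]
grip_width: 0.087
```

```bash
python3 -c "
from h import *
go([.62,-.073,.9])"
```

```text
pos [ 0.4847 -0.0527  0.8109] shift [-0.1345 -0.0022 -0.0924] len 0.16321827182516177 rows 2.6114923492025883
z [-0.023   0.0139 -0.9996] y [0.1254 0.992  0.0109] az_y 82.79283151617824 q [-0.275   0.43    0.0901  0.0151  2.6474 -1.707 ]
```

Request:
{"method": "step_arm", "body": {"commands": [[[0.06, 0, -0.1], 0], [[0.06, 0, -0.1], 0]]}}

```text
clock: 3.62
ee_pos: [0.4472, -0.0488, 0.8452]
tool_rot: [0.063, 0.998, -0.003, 0.024]
contact_force: [-0.6, 0.0, -0.5]
grip_width: 0.087
```

```bash
python3 -c "
from h import *
go([.62,-.073,.9])"
```

```text
pos [ 0.4472 -0.0488  0.8452] shift [-0.1769 -0.0022 -0.0462] len 0.18286115785986132 rows 2.925778525757781
z [ 0.048  -0.0082 -0.9988] y [ 0.1266  0.992  -0.002 ] az_y 82.72918658868211 q [-0.2886  0.3566  0.0888  0.0123  2.6477 -1.7215]
```

Request:
{"method": "step_arm", "body": {"commands": [[[0.0, 0, 0.06], 0], [[0, 0, 0.12], 0], [[0, 0, 0.15], 0], [[0, 0, 0.15], 0]]}}

```text
clock: 4.12
ee_pos: [0.4553, -0.0504, 0.6877]
tool_rot: [0.064, 0.998, -0.001, 0.018]
contact_force: [-0.2, -1.1, 0.0]
grip_width: 0.0871
```

```bash
python3 -c "
from h import *
go([.62,-.073,.9])"
```

```text
pos [ 0.4553 -0.0504  0.6877] shift [-0.1739 -0.0016 -0.206 ] len 0.2696155427545919 rows 4.31384868407347
z [ 0.0365 -0.0048 -0.9993] y [ 0.1269  0.9919 -0.0001] az_y 82.71035097763081 q [-0.2867 -0.0698  0.9912  0.007   2.1838 -1.7262]
```

Request:
{"method": "step_arm", "body": {"commands": [[[0, 0, -0.06], 0], [[0.0, 0, -0.12], 0], [[0.03, 0, -0.18], 0], [[0.05, 0, -0.24], 0], [[0.08, 0, -0.28], 0], [[0.12, 0, -0.3], 0], [[0.12, 0, -0.3], 0]]}}

```text
clock: 5.0
ee_pos: [0.3923, -0.0387, 0.8874]
tool_rot: [0.064, 0.995, -0.018, 0.073]
contact_force: [1.1, -1.0, 0.4]
grip_width: 0.0869
```

```bash
python3 -c "
from h import *
go([.62,-.073,.9])"
```

```text
pos [ 0.3923 -0.0387  0.8874] shift [-0.2295 -0.0049  0.0218] len 0.23060215893028682 rows 3.689634542884589
z [ 0.1435 -0.0445 -0.9887] y [ 0.1291  0.9913 -0.0259] az_y 82.57857135235814 q [-0.2988  0.2552  0.0882 -0.0007  2.6473 -1.7426]
```

Request:
{"method": "step_arm", "body": {"commands": [[[0.03, 0.06, -0.03], 0], [[0.06, 0.1, -0.06], 0], [[0.09, 0.12, -0.09], 0], [[0.12, 0.12, -0.12], 0], [[0.14, 0.12, -0.14], 0], [[0.14, 0.12, -0.14], 0]]}}

```text
clock: 5.75
ee_pos: [0.3118, 0.1142, 0.9211]
tool_rot: [0.062, 0.99, -0.018, 0.125]
contact_force: [0.8, -0.8, -0.1]
grip_width: 0.087
```

```bash
python3 -c "
from h import *
go([.62,-.073,.9])"
```

```text
pos [0.3118 0.1142 0.9211] shift [-0.3131 -0.146   0.1056] len 0.36122849550191677 rows 5.779655928030668
z [ 0.2454 -0.0507 -0.9681] y [ 0.1273  0.9917 -0.0197] az_y 82.68550478255094 q [ 0.2128  0.164   0.0884 -0.2154  2.6471 -1.4349]
```

Request:
{"method": "step_arm", "body": {"commands": [[[0.04, 0, -0.04], 0], [[0.08, 0, -0.08], 0], [[0.12, 0, -0.1], 0], [[0.16, 0, -0.1], 0], [[0.18, 0, -0.1], 0], [[0.18, 0, -0.1], 0]]}}

```text
clock: 6.5
ee_pos: [0.1727, 0.1707, 0.9526]
tool_rot: [0.059, 0.98, -0.01, 0.19]
contact_force: [-0.3, 0.7, -0.4]
grip_width: 0.0874
```

```bash
python3 -c "
from h import *
go([.62,-.073,.9])"
```

```text
pos [0.1727 0.1707 0.9526] shift [-0.4195 -0.1885  0.2252] len 0.5120638435652515 rows 8.193021497044024
z [ 0.3715 -0.0421 -0.9275] y [0.1198 0.9928 0.0029] az_y 83.12095222214495 q [ 0.8707  0.0779  0.0891 -0.7151  2.647  -1.2673]
```

Request:
{"method": "step_arm", "body": {"commands": [[[0.0, -0.06, -0.01], 0], [[0.02, -0.12, -0.03], 0], [[0.06, -0.14, -0.06], 0], [[0.1, -0.14, -0.08], 0], [[0.1, -0.14, -0.08], 0]]}}

```text
clock: 7.12
ee_pos: [0.0521, 0.0362, 0.9443]
tool_rot: [0.059, 0.975, -0.004, 0.213]
contact_force: [0.9, 0.2, -0.4]
grip_width: 0.0872
```

```bash
python3 -c "
from h import *
go([.42,-.0,.5])"
```

```text
pos [0.0521 0.0362 0.9443] shift [-0.1511  0.      0.5578] len 0.5779294160822286 rows 9.246870657315657
z [ 0.4151 -0.034  -0.9091] y [0.1176 0.9929 0.0165] az_y 83.24618475775539 q [ 0.4567 -0.3612  0.4347 -0.4673  2.6476 -1.4516]
```

```bash
python3 -c "
from h import *
go([.38,-.02,.83]); go([.46,-.03,.5])"
```

```text
pos [0.0521 0.0362 0.9443] shift [-0.2546 -0.0191  0.2419] len 0.3517217995350086 rows 5.6275487925601375
z [ 0.4151 -0.034  -0.9091] y [0.1176 0.9929 0.0165] az_y 83.24618475775539 q [ 0.4567 -0.3612  0.4347 -0.4673  2.6476 -1.4516]
pos [0.0521 0.0362 0.9443] shift [-0.1906 -0.0251  0.5755] len 0.606713699565057 rows 9.707419193040913
z [ 0.4151 -0.034  -0.9091] y [0.1176 0.9929 0.0165] az_y 83.24618475775539 q [ 0.4567 -0.3612  0.4347 -0.4673  2.6476 -1.4516]
```

Request:
{"method": "step_arm", "body": {"commands": [[[-0.05, -0.004, 0.048], 0], [[-0.1, -0.008, 0.096], 0], [[-0.15, -0.012, 0.144], 0], [[-0.2, -0.016, 0.19], 0], [[-0.255, -0.02, 0.242], 0], [[-0.255, -0.02, 0.242], 0], [[-0.255, -0.02, 0.242], 0]]}}

```text
clock: 8.0
ee_pos: [0.3229, 0.0008, 0.8486]
tool_rot: [0.06, 0.976, -0.007, 0.21]
contact_force: [0.5, -0.5, -0.2]
grip_width: 0.0868
```

```bash
python3 -c "
from h import *
go([.50,-.03,.42])"
```

```text
pos [0.3229 0.0008 0.8486] shift [ 0.0121 -0.0143  0.4644] len 0.4647295233783498 rows 7.435672374053596
z [ 0.4085 -0.0387 -0.9119] y [0.1192 0.9928 0.0112] az_y 83.15338377564952 q [-0.3536 -0.3616  0.8867  0.1306  2.2021 -1.7032]
```

Request:
{"method": "step_arm", "body": {"commands": [[[0.012, -0.01, 0.45], 0], [[0.012, -0.01, 0.45], 0], [[0.012, -0.01, 0.45], 0], [[0.012, -0.01, 0.45], 0], [[0.012, -0.01, 0.45], 0], [[0.012, -0.01, 0.45], 0], [[0.012, -0.01, 0.45], 0], [[0.012, -0.01, 0.45], 0]]}}

```text
clock: 9.0
ee_pos: [0.492, -0.0234, 0.428]
tool_rot: [0.059, 0.977, -0.006, 0.205]
contact_force: [-0.8, 0.2, 0.5]
grip_width: 0.0867
```

```bash
python3 -c "
from h import *
go([.5825,-.0285,.155])
for n in ['scene','side','wrist']:
    c=read_camera(n); cv2.imwrite(f'pics/{n}2.png',c['color'][:,:,::-1])
"
```

```text
pos [ 0.492  -0.0234  0.428 ] shift [0.0267 0.0021 0.2864] len 0.28768806736008967 rows 4.603009077761435
z [ 0.3999 -0.0355 -0.9159] y [0.1175 0.993  0.0128] az_y 83.25243247177127 q [-0.2512 -0.4901  1.8741  0.0667  1.3498 -1.7027]
```

View pics/wrist2.png

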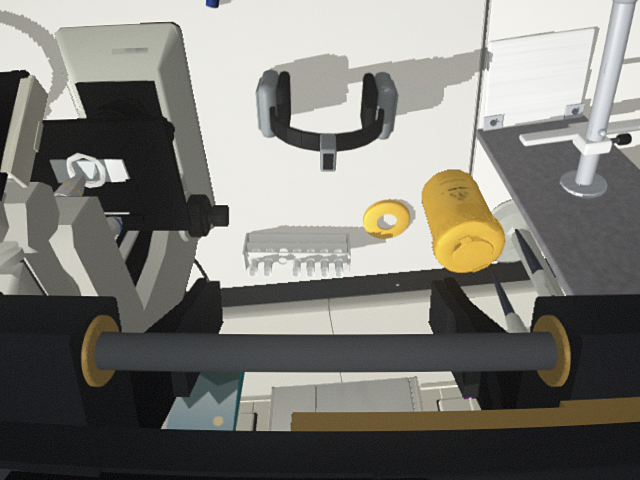

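View pics/scene2.png

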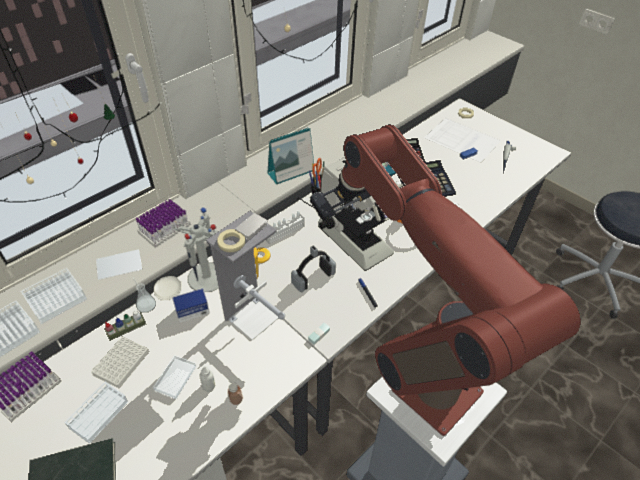

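View pics/side2.png

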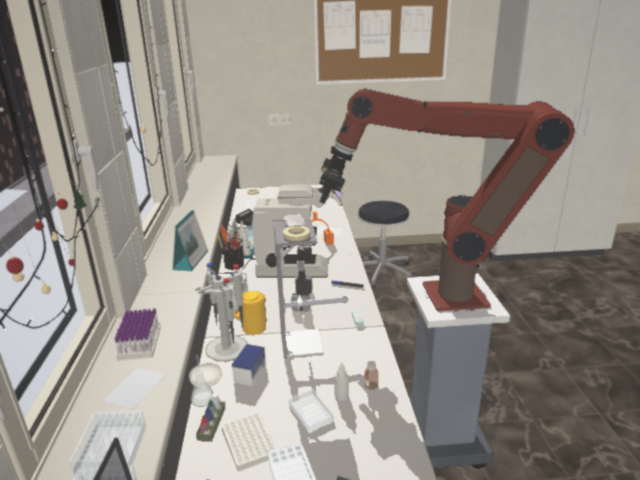

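Run:
```python
import cv2
b=cv2.imread("pics/wrist2.png")
cv2.imwrite("pics/c5.png",cv2.resize(b[60:180,250:410],(800,600),interpolation=cv2.INTER_CUBIC))
```

```text
(no output)
```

View pics/c5.png

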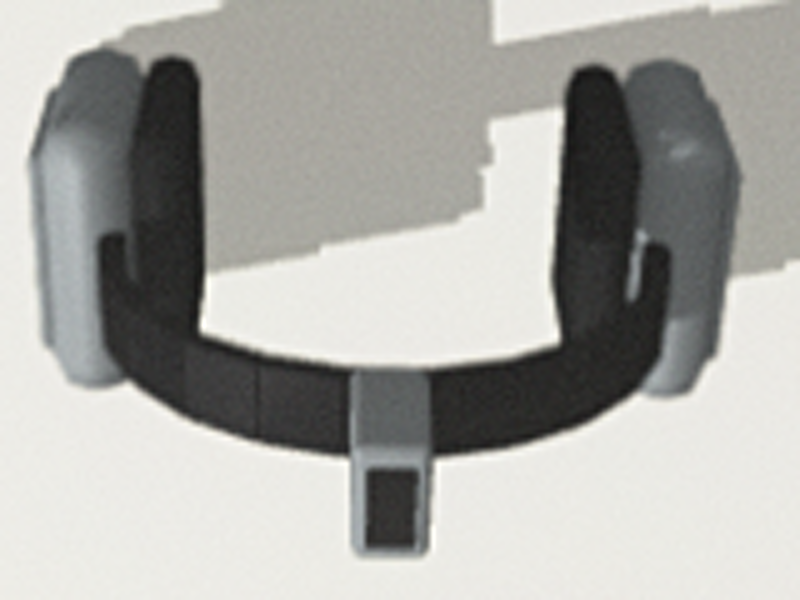

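```bash
cat > m3.py <<'E'
from h import *
w=read_camera("wrist")
W=lambda u,v:(250+u/5-.4,60+v/5-.4)
c=[atz(w,W(*q),.166) for q in [(350,447),(432,454),(429,553),(353,551)]]
print(np.array(c),np.mean(c,0))
c=np.array(c); print("x-axis far-near",c[3]-c[0],c[2]-c[1],"y", c[1]-c[0],c[2]-c[3])
# tool-frame
f=[atz(w,W(*q),.064) for q in [(100,383),(40,345),(665,395),(712,355)]]
print(np.array(f))
go([.5825,-.0285,.155]); go(list(np.mean(c,0)-[0,0,.011]))
E
python3 m3.py
```

```text
[[ 0.5731 -0.0353  0.166 ]
 [ 0.5766 -0.0196  0.166 ]
 [ 0.5993 -0.0225  0.166 ]
 [ 0.5969 -0.0376  0.166 ]] [ 0.5865 -0.0287  0.166 ]
x-axis far-near [ 0.0238 -0.0024  0.    ] [ 0.0226 -0.0029  0.    ] y [0.0035 0.0157 0.    ] [0.0024 0.0152 0.    ]
[[ 0.6061 -0.1007  0.064 ]
 [ 0.5942 -0.113   0.064 ]
 [ 0.6262  0.036   0.064 ]
 [ 0.6166  0.0477  0.064 ]]
pos [ 0.4935 -0.0237  0.4372] shift [0.0357 0.0025 0.2937] len 0.29590656952101646 rows 4.734505112336263
z [ 0.4117 -0.0383 -0.9105] y [0.1171 0.9931 0.0111] az_y 83.27658212014896 q [-0.2511 -0.4944  1.8634  0.0668  1.3515 -1.7027]
pos [ 0.4935 -0.0237  0.4372] shift [0.0321 0.0027 0.2954] len 0.29712893688505937 rows 4.75406299016095
z [ 0.4117 -0.0383 -0.9105] y [0.1171 0.9931 0.0111] az_y 83.27658212014896 q [-0.2511 -0.4944  1.8634  0.0668  1.3515 -1.7027]
```

Request:
{"method": "step_arm", "body": {"commands": [[[0.033, 0.003, 0.06], 0], [[0.033, 0.003, 0.12], -2], [[0.033, 0.003, 0.18], -2], [[0.033, 0.003, 0.22], -2], [[0.033, 0.003, 0.22], -2], [[0.033, 0.003, 0.22], -2]]}}

```text
clock: 9.95
ee_pos: [0.555, -0.0254, 0.2235]
tool_rot: [0.041, 0.976, -0.011, 0.212]
contact_force: [-0.7, 0.4, 0.4]
grip_width: 0.087
```

```bash
python3 -c "
from h import *
go([.585,-.0287,.1565])
c=read_camera('wrist'); cv2.imwrite(f'pics/wrist3.png',c['color'][:,:,::-1])
"
```

```text
pos [ 0.555  -0.0254  0.2235] shift [ 0.0003 -0.0005  0.0735] len 0.07349637921300393 rows 1.175942067408063
z [ 0.4124 -0.0383 -0.9102] y [ 0.0853  0.9963 -0.0032] az_y 85.10614357629834 q [-0.2183 -0.2486  2.0804  0.0671  0.8869 -1.7357]
```

View pics/wrist3.png

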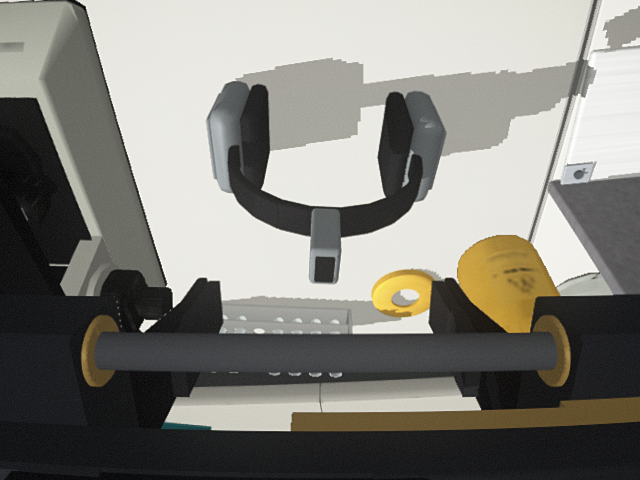

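```bash
python3 -c "
from h import *
w=read_camera('wrist')
c=np.array([atz(w,q,.166) for q in [(310,250),(339.5,252),(336.5,283),(309,281)]]);print(c,c.mean(0))
x=c[3]+c[2]-c[0]-c[1];y=c[1]+c[2]-c[0]-c[3];print(np.degrees(np.arctan2(x[1],x[0])),np.degrees(np.arctan2(y[1],y[0]))-90)
"
```

```text
[[ 0.571  -0.0344  0.166 ]
 [ 0.5735 -0.0197  0.166 ]
 [ 0.5965 -0.0228  0.166 ]
 [ 0.5937 -0.0374  0.166 ]] [ 0.5837 -0.0286  0.166 ]
-7.568007470051235 -10.37015766990136
```

Request:
{"method": "step_arm", "body": {"commands": [[[0, 0, 0.04], 3], [[0, 0, 0.0735], 3], [[0, 0, 0.0735], 3], [[0, 0, 0.0735], 3]]}}

```text
clock: 10.55
ee_pos: [0.5843, -0.028, 0.1551]
tool_rot: [0.067, 0.975, -0.005, 0.211]
contact_force: [-0.9, 0.5, -0.2]
grip_width: 0.0868
```

```bash
python3 -c "
from h import *
go([.584,-.0287,.1565])
c=read_camera('wrist'); cv2.imwrite(f'pics/wrist4.png',c['color'][:,:,::-1])
c=read_camera('scene'); cv2.imwrite(f'pics/scene4.png',cv2.resize(c['color'][200:330,230:400,::-1],(680,520)))
"
```

```text
pos [ 0.5843 -0.028   0.1551] shift [-0.0004 -0.0007 -0.0014] len 0.001620751032929541 rows 0.025932016526872655
z [ 0.4108 -0.0379 -0.9109] y [0.1326 0.991  0.0186] az_y 82.37826085991804 q [-0.2097 -0.0824  2.0736  0.0728  0.729  -1.6874]
```

View pics/wrist4.png

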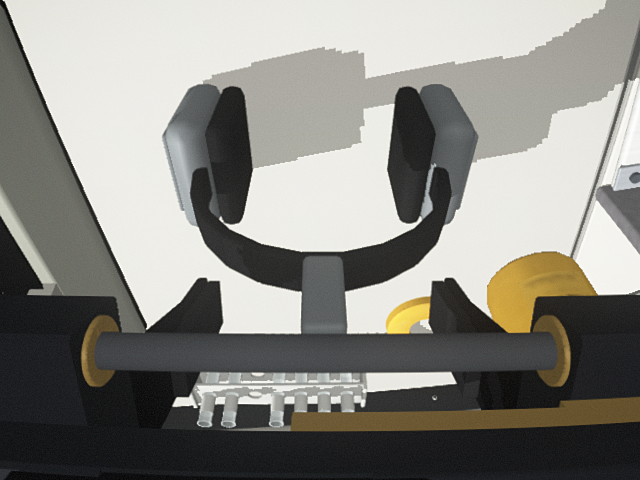

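View pics/scene4.png

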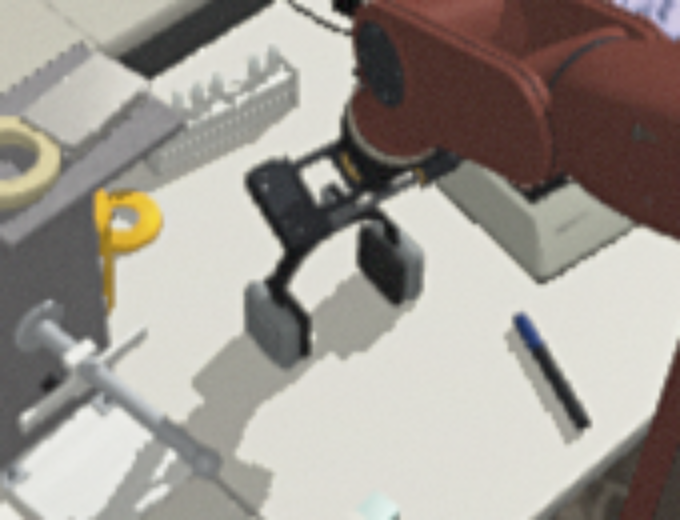

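Request:
{"method": "step_arm", "body": {"commands": [[[0, 0, 0], 0], [[0, 0, 0], 0], [[0, 0, 0], 0], [[0, 0, 0], 0], [[0, 0, 0], 0]], "jaw": 0, "grip_force": 40}}

```text
clock: 11.28
ee_pos: [0.5833, -0.0278, 0.1525]
tool_rot: [0.067, 0.976, -0.005, 0.209]
contact_force: [0.9, 0.1, -0.5]
grip_width: 0.0449
```

```bash
python3 -c "
from h import *
o=get_obs();print(o['contact_force'],o['wrist_torque'],o['grip_width'])
go([.54,-.025,.29])
"
```

```text
[ 0.8738  0.0762 -0.4723] [ 0.0465  0.2228 -0.0316] 0.04488780715281709
pos [ 0.5833 -0.0278  0.1525] shift [-0.0168 -0.0004 -0.1432] len 0.14419584596647445 rows 2.307133535463591
z [ 0.4079 -0.0373 -0.9123] y [0.1328 0.991  0.0188] az_y 82.3673140367802 q [-0.2097 -0.0794  2.0753  0.0728  0.7275 -1.6874]
```

Request:
{"method": "step_arm", "body": {"commands": [[[0, 0, -0.002], 0], [[0, 0, -0.002], 0], [[0, 0, -0.002], 0], [[0, 0, -0.002], 0], [[0, 0, -0.002], 0], [[0, 0, -0.002], 0], [[0, 0, -0.002], 0]]}}

```text
clock: 12.15
ee_pos: [0.5827, -0.0277, 0.1545]
tool_rot: [0.067, 0.975, -0.005, 0.21]
contact_force: [1.5, -0.5, 0.8]
grip_width: 0.0157
```

```bash
python3 -c "
from h import *
o=get_obs();print(o['contact_force'],o['wrist_torque'],o['grip_width'])
go([.53,-.022,.36])
"
```

```text
[ 1.4692 -0.4602  0.7684] [-0.0671  0.1209  0.0094] 0.015664611264370968
pos [ 0.5827 -0.0277  0.1545] shift [-0.0359  0.0025 -0.2091] len 0.2122164456926844 rows 3.3954631310829506
z [ 0.4083 -0.0374 -0.9121] y [0.1327 0.991  0.0188] az_y 82.3719622516899 q [-0.2098 -0.0843  2.0758  0.0726  0.7316 -1.6872]
```

Request:
{"method": "step_arm", "body": {"commands": [[[-0.005, 0.001, -0.03], 0], [[-0.02, 0.002, -0.09], 0], [[-0.03, 0.0025, -0.15], 0], [[-0.036, 0.0025, -0.21], 0], [[-0.036, 0.0025, -0.21], 0], [[-0.036, 0.0025, -0.21], 0]]}}

```text
clock: 12.9
ee_pos: [0.5289, -0.0219, 0.359]
tool_rot: [0.067, 0.976, -0.005, 0.208]
contact_force: [0.2, -0.0, -3.4]
grip_width: 0.0157
```

```bash
python3 -c "
from h import *
o=get_obs();print(o['contact_force'],o['wrist_torque'],o['grip_width'])
go([.47,.237,.37])
c=read_camera('scene'); cv2.imwrite(f'pics/scene5.png',c['color'][:,:,::-1])
"
```

```text
[ 0.1795 -0.0303 -3.3604] [ 0.0361  0.472  -0.0019] 0.015732601391468447
pos [ 0.5289 -0.0219  0.359 ] shift [ 0.0822  0.2489 -0.0435] len 0.265712183766426 rows 4.251394940262816
z [ 0.4056 -0.0368 -0.9133] y [0.1329 0.9909 0.0191] az_y 82.35980002708033 q [-0.2239 -0.3968  1.9379  0.0585  1.185  -1.6679]
```

View pics/scene5.png

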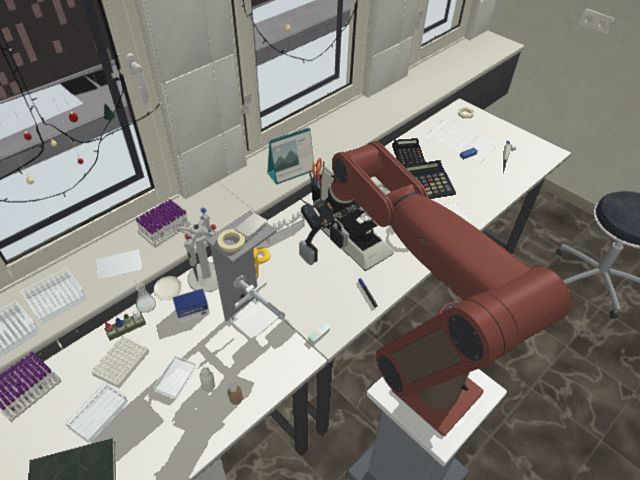

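Request:
{"method": "step_arm", "body": {"commands": [[[0.05, 0.0, -0.02], 0], [[0.08, 0.04, -0.04], -3], [[0.082, 0.1, -0.0435], -6], [[0.082, 0.16, -0.0435], -9], [[0.082, 0.22, -0.0435], -9], [[0.082, 0.249, -0.0435], -9], [[0.082, 0.249, -0.0435], -9], [[0.082, 0.249, -0.0435], -9]]}}

```text
clock: 13.95
ee_pos: [0.4704, 0.2363, 0.369]
tool_rot: [-0.01, 0.978, -0.022, 0.207]
contact_force: [1.2, -0.5, -2.4]
grip_width: 0.0157
```

```bash
python3 -c "
from h import *
o=get_obs();print(o['contact_force'],o['wrist_torque'],o['grip_width'])
go([.49,.238,.22])
c=read_camera('scene'); cv2.imwrite(f'pics/scene6.png',cv2.resize(c['color'][180:340,150:350,::-1],(800,640))[:600])
c=read_camera('side'); cv2.imwrite(f'pics/side6.png',cv2.resize(c['color'][160:340,220:440,::-1],(730,600)))
c=read_camera('wrist'); cv2.imwrite(f'pics/wrist6.png',c['color'][:,:,::-1])
"
```

```text
[ 1.1725 -0.4791 -2.3646] [ 0.1727  0.4843 -0.0108] 0.015739767934100327
pos [0.4704 0.2363 0.369 ] shift [0.0422 0.0085 0.144 ] len 0.15033165074617447 rows 2.4053064119387915
z [ 0.4045 -0.0392 -0.9137] y [-0.0105  0.9988 -0.0475] az_y 90.600940923466 q [ 0.4452 -0.3354  1.8744 -0.223   1.2461 -1.1129]
```

View pics/scene6.png

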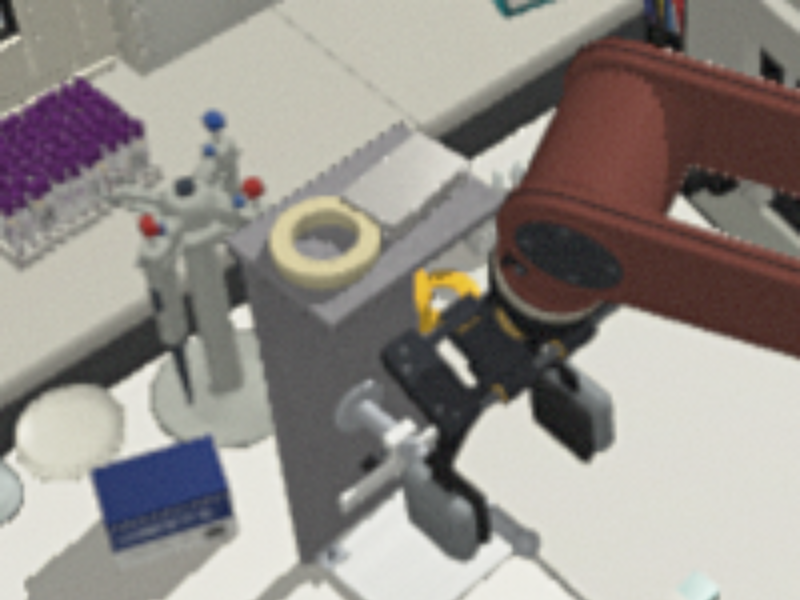

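View pics/side6.png

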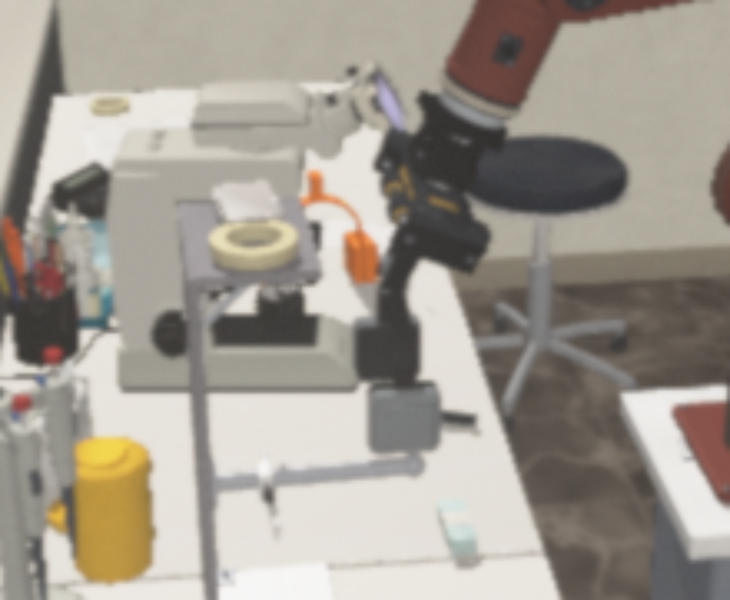

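View pics/wrist6.png

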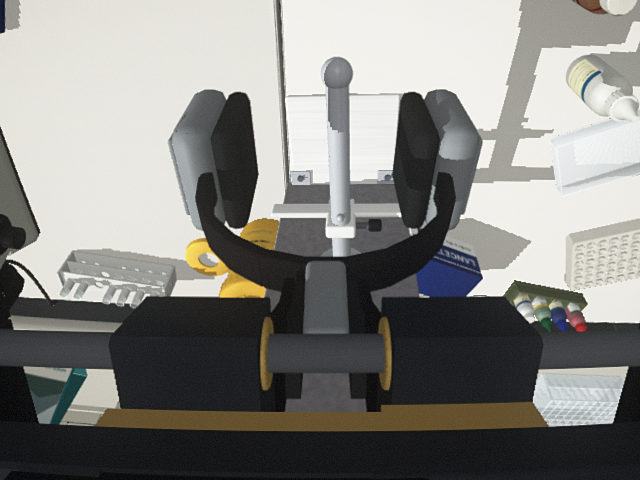

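```bash
python3 -c "
from h import *
w=read_camera('wrist')
print('ball',atz(w,(338,73),.156),'pin',atz(w,(341,217),.1705),'plate front',atz(w,(275,206),.147),atz(w,(410,207),.147))
print('fingers', w['rvec'])
b=cv2.imread('pics/wrist6.png'); cv2.imwrite('pics/c7.png',cv2.resize(b[180:260,270:410],(800,457),interpolation=cv2.INTER_CUBIC))
"
```

```text
ball [0.4551 0.2353 0.156 ] pin [0.5791 0.2418 0.1705] plate front [0.5874 0.1789 0.147 ] [0.5829 0.3062 0.147 ]
fingers [-1.772  -1.8199 -0.627 ]
```

View pics/c7.png

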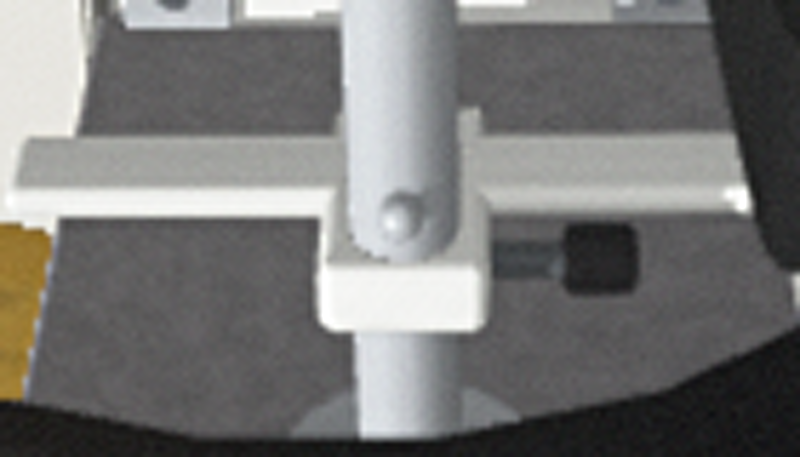

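```bash
python3 -c "
from h import *
go([.49,.238,.2085])"
```

```text
pos [0.4711 0.2358 0.3713] shift [0.0489 0.0095 0.1562] len 0.1639253979233795 rows 2.622806366774072
z [ 0.4078 -0.0382 -0.9123] y [-0.0084  0.9989 -0.0456] az_y 90.48103570937283 q [ 0.4437 -0.3379  1.8731 -0.223   1.2459 -1.1125]
```

Request:
{"method": "step_arm", "body": {"commands": [[[0.015, 0.009, 0.03], 0], [[0.025, 0.009, 0.07], 0], [[0.035, 0.009, 0.11], 0], [[0.045, 0.009, 0.14], 0], [[0.049, 0.009, 0.156], 0], [[0.049, 0.009, 0.156], 0], [[0.049, 0.009, 0.156], 0]]}}

```text
clock: 15.02
ee_pos: [0.4908, 0.239, 0.2109]
tool_rot: [-0.009, 0.977, -0.021, 0.21]
contact_force: [0.6, -0.1, -2.5]
grip_width: 0.0158
```

```bash
python3 -c "
from h import *
o=get_obs();print(o['contact_force'],o['wrist_torque'],o['grip_width'])
go([.56,.241,.2075])
c=read_camera('scene'); cv2.imwrite(f'pics/scene7.png',cv2.resize(c['color'][180:340,150:350,::-1],(800,640))[:600])
c=read_camera('side'); cv2.imwrite(f'pics/side7.png',cv2.resize(c['color'][160:340,220:440,::-1],(730,600)))
c=read_camera('wrist'); cv2.imwrite(f'pics/wrist7.png',c['color'][:,:,::-1])
"
```

```text
[ 0.6096 -0.1098 -2.5435] [0.1383 0.4557 0.0307] 0.015767965667910118
pos [0.4908 0.239  0.2109] shift [-0.0617  0.0014  0.0314] len 0.0692769731905104 rows 1.1084315710481665
z [ 0.4106 -0.0364 -0.9111] y [-0.0098  0.999  -0.0444] az_y 90.56406236295639 q [ 0.4304 -0.1929  2.0585 -0.2602  0.9183 -1.0386]
```

View pics/side7.png

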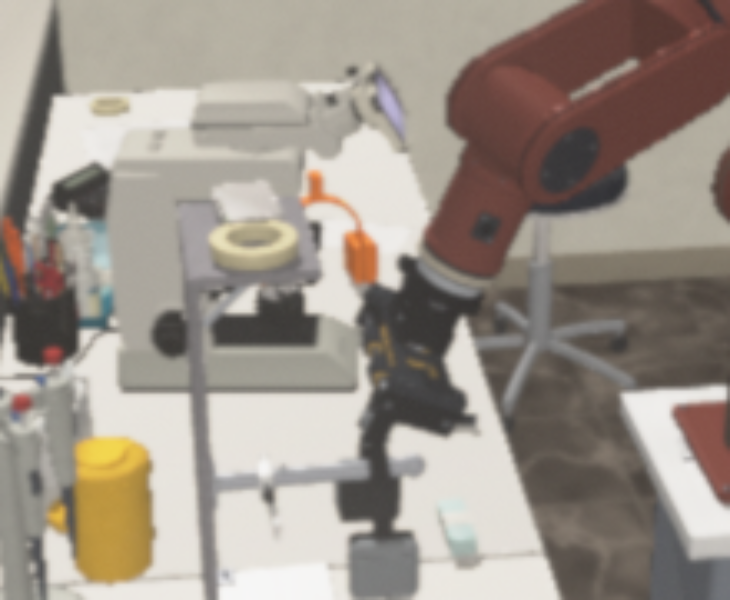

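View pics/scene7.png

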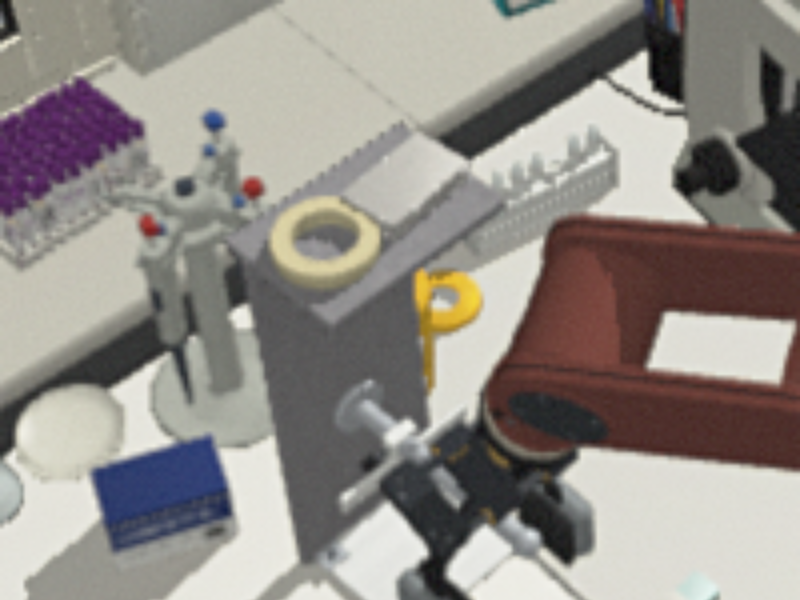

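View pics/wrist7.png

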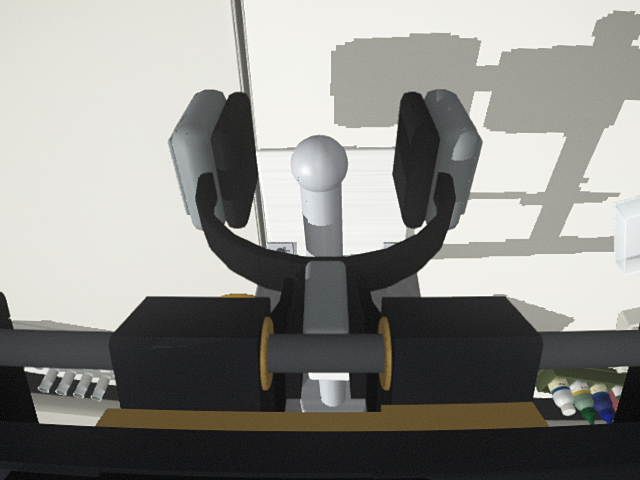

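```bash
python3 -c "
from h import *
d=read_camera('side')
f=730/220
P=lambda u,v:(220+u/f-.4,160+v/(600/180)-.4)
def aty(p,y):
    o,k=ray(d,p); return o+k*(y-o[1])/k[1]
for n,q in dict(bracketL=(360,292),bracketTop=(405,260),ringL=(418,270),redL=(425,240),red2=(470,145),red3=(447,100)).items():
    for y in (.14,.239,.334): print(n,y,aty(P(*q),y)+[.088,0,0])
print([ (proj(d,p)[0]-[220,160])*[f,600/180] for p in [(.545,.24,.4),(.545,.326,.4),(.545,.156,.4)]])
print(np.array([get_obs()['ee_pos']]))
"
```

```text
bracketL 0.14 [0.5827 0.14   0.2991]
bracketL 0.239 [0.5916 0.239  0.3469]
bracketL 0.334 [0.6001 0.334  0.3928]
bracketTop 0.14 [0.538  0.14   0.3309]
bracketTop 0.239 [0.5499 0.239  0.3766]
bracketTop 0.334 [0.5612 0.334  0.4205]
ringL 0.14 [0.5252 0.14   0.3194]
ringL 0.239 [0.5379 0.239  0.3658]
ringL 0.334 [0.5501 0.334  0.4105]
redL 0.14 [0.5183 0.14   0.351 ]
redL 0.239 [0.5315 0.239  0.3954]
redL 0.334 [0.5441 0.334  0.438 ]
red2 0.14 [0.4753 0.14   0.4469]
red2 0.239 [0.4913 0.239  0.4849]
red2 0.334 [0.5067 0.334  0.5213]
red3 0.14 [0.4976 0.14   0.493 ]
red3 0.239 [0.5121 0.239  0.5279]
red3 0.334 [0.5261 0.334  0.5614]
[array([312.2459, 240.525 ]), array([319.4354, 281.1995]), array([305.9038, 204.6445])]
[[0.4904 0.2391 0.2104]]
```

Request:
{"method": "step_arm", "body": {"commands": [[[-0.02, 0.0003, 0.011], 0], [[-0.04, 0.0006, 0.021], 0], [[-0.061, 0.001, 0.031], 0], [[-0.061, 0.001, 0.031], 0], [[-0.061, 0.001, 0.031], 0]]}}

```text
clock: 15.85
ee_pos: [0.5577, 0.2403, 0.2054]
tool_rot: [-0.01, 0.978, -0.021, 0.208]
contact_force: [0.6, -0.2, -2.8]
grip_width: 0.0154
```

```bash
python3 -c "
from h import *
o=get_obs();print(o['contact_force'],o['wrist_torque'],o['grip_width'])
go([.58,.242,.2075])
c=read_camera('side'); cv2.imwrite(f'pics/side8.png',cv2.resize(c['color'][160:340,220:440,::-1],(730,600)))
c=read_camera('wrist'); cv2.imwrite(f'pics/wrist8.png',c['color'][:,:,::-1])
"
```

```text
[ 0.6397 -0.1926 -2.7537] [ 0.0813  0.457  -0.0189] 0.015426889389666534
pos [0.5577 0.2403 0.2054] shift [-0.0213  0.0014  0.0071] len 0.02247878368558526 rows 0.3596605389693642
z [ 0.4076 -0.0375 -0.9124] y [-0.0101  0.9989 -0.0455] az_y 90.57926477441373 q [ 0.3756 -0.0361  1.9263 -0.2406  0.8848 -1.0966]
```

View pics/side8.png

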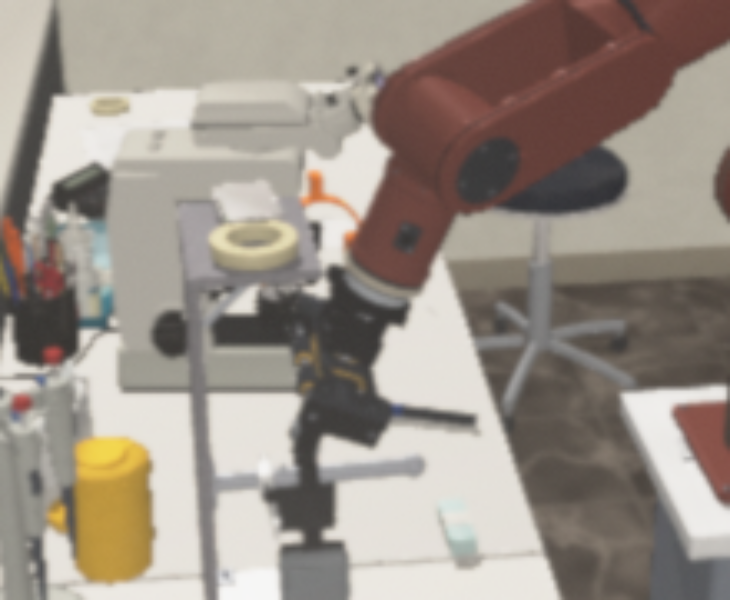

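View pics/wrist8.png

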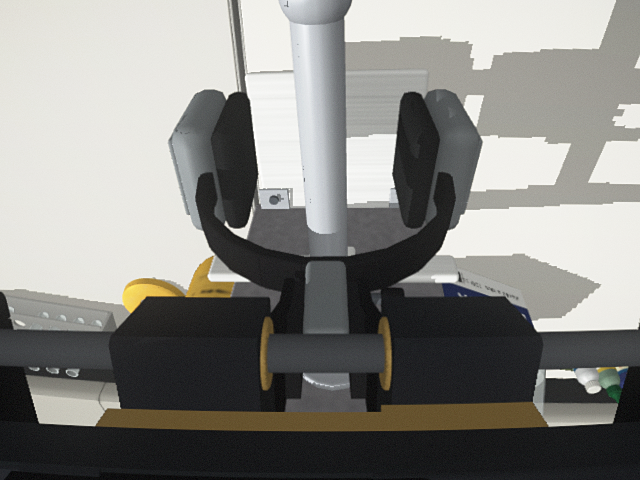

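Request:
{"method": "step_arm", "body": {"commands": [[[-0.006, 0.0003, 0.0018], 0], [[-0.012, 0.0006, 0.0035], 0], [[-0.012, 0.0006, 0.0035], 0], [[-0.012, 0.0006, 0.0035], 0]]}}

```text
clock: 16.45
ee_pos: [0.5704, 0.241, 0.2069]
tool_rot: [-0.01, 0.978, -0.021, 0.208]
contact_force: [1.0, 0.1, -2.7]
grip_width: 0.0159
```

Request:
{"method": "step_arm", "body": {"commands": [[[-0.0018, 0.0001, 0.0008], 0], [[-0.0036, 0.0002, 0.0016], 0], [[-0.0036, 0.0002, 0.0016], 0], [[-0.0036, 0.0002, 0.0016], 0]]}}

```text
clock: 16.95
ee_pos: [0.5744, 0.2413, 0.207]
tool_rot: [-0.01, 0.978, -0.021, 0.208]
contact_force: [1.2, -0.1, -2.5]
grip_width: 0.0156
```

Request:
{"method": "step_arm", "body": {"commands": [[[-0.0009, 0.0, 0.0004], 0], [[-0.0018, 0.0001, 0.0008], 0], [[-0.0018, 0.0001, 0.0008], 0]]}}

```text
clock: 17.32
ee_pos: [0.5765, 0.2414, 0.2071]
tool_rot: [-0.01, 0.978, -0.021, 0.209]
contact_force: [-0.5, 0.2, -1.9]
grip_width: 0.0161
```

Request:
{"method": "step_arm", "body": {"commands": [[[-0.0009, 0.0, 0.0004], 0], [[-0.0018, 0.0001, 0.0008], 0], [[-0.0018, 0.0001, 0.0008], 0]]}}

```text
clock: 17.7
ee_pos: [0.5784, 0.2416, 0.207]
tool_rot: [-0.01, 0.978, -0.021, 0.208]
contact_force: [-0.3, 0.0, -2.1]
grip_width: 0.0156
```

Request:
{"method": "step_arm", "body": {"commands": [[[-0.0009, 0.0, 0.0004], 0], [[-0.0018, 0.0001, 0.0008], 0], [[-0.0018, 0.0001, 0.0008], 0]]}}

```text
clock: 18.08
ee_pos: [0.5796, 0.2415, 0.2069]
tool_rot: [-0.01, 0.978, -0.022, 0.208]
contact_force: [-5.7, -1.4, 1.2]
grip_width: 0.0159
```

Request:
{"method": "step_arm", "body": {"commands": [[[0.0022, 0, -0.001], 0], [[0.0022, 0, -0.001], 0], [[0.0042, 0, 0.0036], 0], [[0.0055, 0, 0.0063], 0], [[0.0055, 0, 0.0063], 0]]}}

```text
clock: 18.7
ee_pos: [0.5778, 0.2412, 0.1985]
tool_rot: [-0.01, 0.978, -0.021, 0.208]
contact_force: [-0.5, -0.8, -2.5]
grip_width: 0.0158
```

Request:
{"method": "step_arm", "body": {"commands": [[[0.0008, 0, 0.0018], 0], [[0.0008, 0, 0.0018], 0], [[0.0008, 0, 0.0018], 0]]}}

```text
clock: 19.08
ee_pos: [0.578, 0.2412, 0.1972]
tool_rot: [-0.01, 0.978, -0.021, 0.209]
contact_force: [0.6, -0.2, -1.7]
grip_width: 0.0157
```

Band is now about 3 mm above the bar by the numbers, with the pin starting to take load; continue down in 2 mm steps.

Request:
{"method": "step_arm", "body": {"commands": [[[0.0008, 0, 0.0018], 0], [[0.0008, 0, 0.0018], 0], [[0.0008, 0, 0.0018], 0]]}}

```text
clock: 19.45
ee_pos: [0.578, 0.2411, 0.1952]
tool_rot: [-0.01, 0.978, -0.021, 0.209]
contact_force: [0.8, -0.3, -2.4]
grip_width: 0.0155
```

Request:
{"method": "step_arm", "body": {"commands": [[[0.0006, 0, 0.0014], 0], [[0.0006, 0, 0.0014], 0], [[0.0006, 0, 0.0014], 0]]}}

```text
clock: 19.82
ee_pos: [0.5781, 0.2411, 0.1941]
tool_rot: [-0.01, 0.978, -0.021, 0.209]
contact_force: [-2.8, -0.3, 2.8]
grip_width: 0.0157
```

Request:
{"method": "step_arm", "body": {"commands": [[[0, 0, 0], 0], [[0, 0, 0], 0], [[0, 0, 0], 0]]}}

```text
clock: 20.2
ee_pos: [0.5781, 0.2411, 0.1941]
tool_rot: [-0.01, 0.978, -0.021, 0.209]
contact_force: [-3.7, 0.0, 5.5]
grip_width: 0.0157
```

```bash
python3 -c "
from h import *
o=get_obs();print(o['contact_force'],o['wrist_torque'],o['grip_width'])
c=read_camera('scene'); cv2.imwrite(f'pics/scene9.png',cv2.resize(c['color'][200:340,170:330,::-1],(680,595)))
c=read_camera('side'); cv2.imwrite(f'pics/side9.png',cv2.resize(c['color'][200:360,220:400,::-1],(675,600)))
"
```

```text
[-3.7224  0.0147  5.4755] [-0.0235  0.5864 -0.0195] 0.015742609169062977
```

View pics/scene9.png

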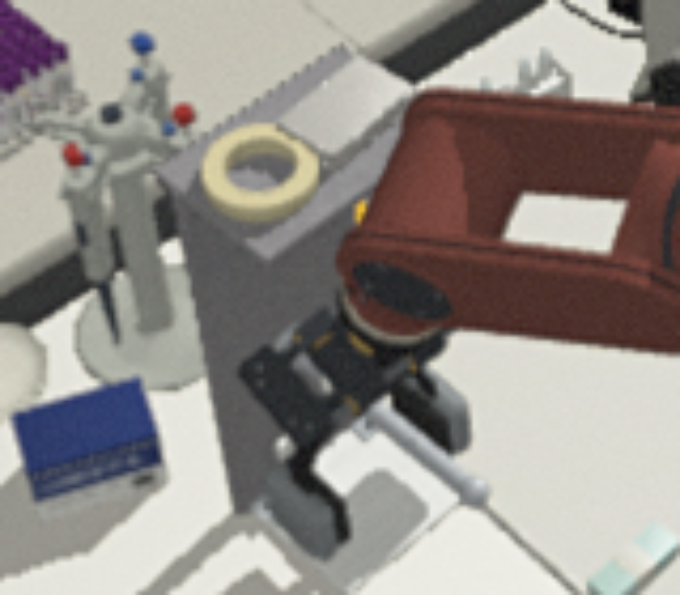

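View pics/side9.png

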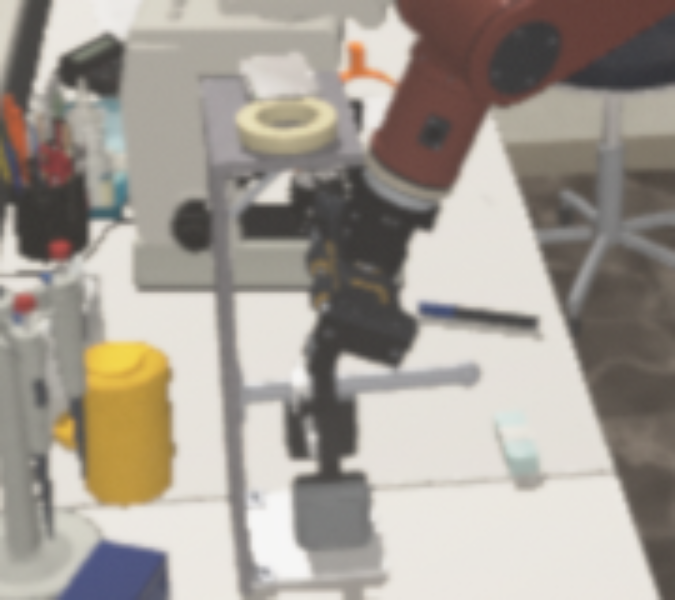

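Request:
{"method": "step_arm", "body": {"commands": [[[-0.0002, 0, -0.0004], 0], [[-0.0002, 0, -0.0004], 0], [[-0.0002, 0, -0.0004], 0], [[-0.0002, 0, -0.0004], 0], [[-0.0002, 0, -0.0004], 0], [[-0.0002, 0, -0.0004], 0]], "jaw": 0.6}}

```text
clock: 21.05
ee_pos: [0.5779, 0.2411, 0.1941]
tool_rot: [-0.01, 0.978, -0.021, 0.208]
contact_force: [-0.3, -0.1, 0.7]
grip_width: 0.0516
```

```bash
python3 -c "
from h import *
o=get_obs();print(o['contact_force'],o['wrist_torque'],o['grip_width'])
go([.50,.2385,.215])
c=read_camera('wrist'); cv2.imwrite(f'pics/wrist10.png',c['color'][:,:,::-1])
"
```

```text
[-0.3176 -0.0993  0.6502] [0.0537 0.2797 0.015 ] 0.051619503361058895
pos [0.5779 0.2411 0.1941] shift [ 0.0627 -0.0027 -0.0508] len 0.08075299411032329 rows 1.2920479057651726
z [ 0.4081 -0.0373 -0.9122] y [-0.0102  0.9989 -0.0455] az_y 90.58635679698531 q [ 0.3625  0.0204  1.893  -0.2396  0.8588 -1.1052]
```

View pics/wrist10.png

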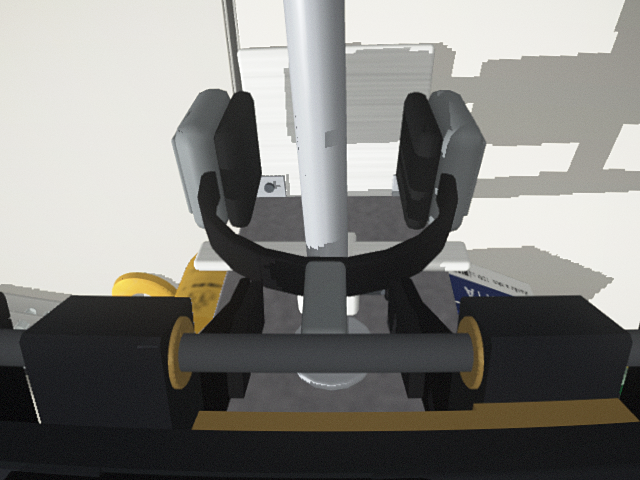

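Request:
{"method": "step_arm", "body": {"commands": [[[0.013, -0.0005, -0.009], 0], [[0.03, -0.001, -0.022], 0], [[0.048, -0.002, -0.036], 0], [[0.063, -0.0027, -0.051], 0], [[0.09, -0.003, -0.09], 0], [[0.12, -0.003, -0.14], 0], [[0.12, -0.003, -0.14], 0]]}}

```text
clock: 21.98
ee_pos: [0.4101, 0.2411, 0.2769]
tool_rot: [-0.01, 0.977, -0.019, 0.212]
contact_force: [0.8, -0.3, 0.9]
grip_width: 0.0527
```

```bash
cat > look.py <<'E'
from h import *
import sys
k=sys.argv[1]
o=get_obs();print(o['clock'],o['ee_pos'],o['contact_force'],o['grip_width'])
c=read_camera('scene'); cv2.imwrite(f'pics/scene{k}.png',cv2.resize(c['color'][200:340,170:330,::-1],(680,595),interpolation=2))
c=read_camera('side'); cv2.imwrite(f'pics/side{k}.png',cv2.resize(c['color'][200:360,220:400,::-1],(675,600),interpolation=2))
c=read_camera('wrist'); cv2.imwrite(f'pics/wrist{k}.png',c['color'][:,:,::-1])
E
python3 look.py 11
```

```text
21.975 [0.4101 0.2411 0.2769] [ 0.7949 -0.2808  0.9237] 0.05267127654242647
```

View pics/scene11.png

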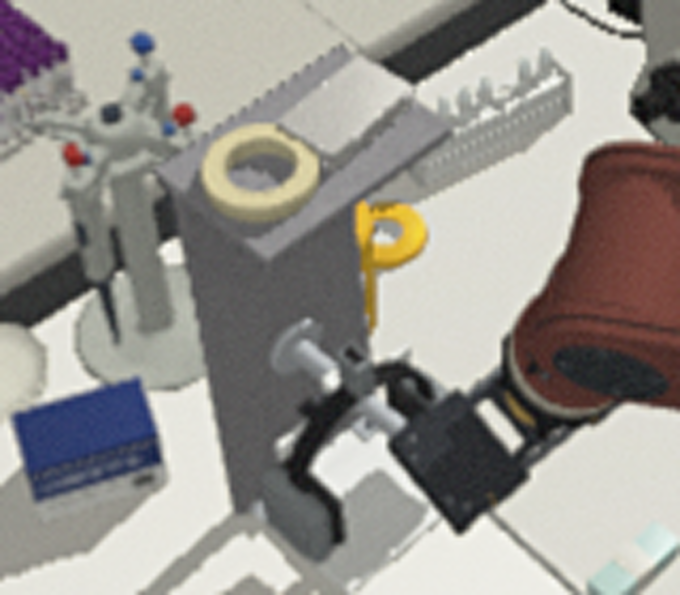

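View pics/side11.png

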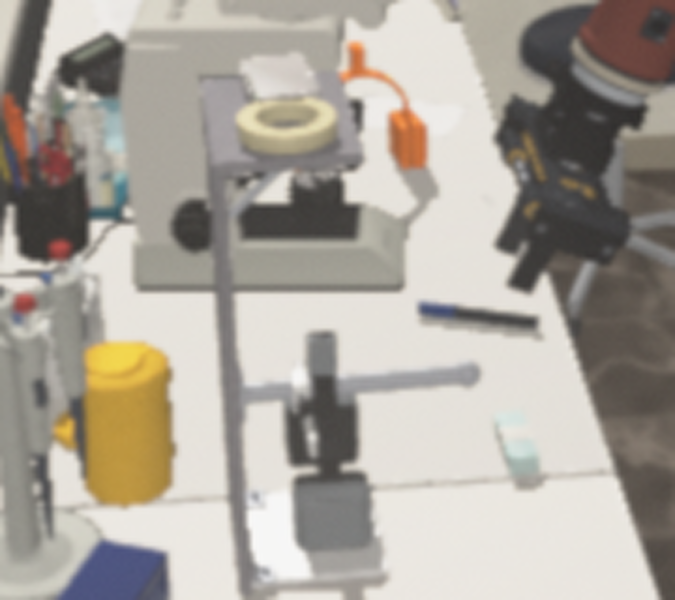

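View pics/wrist11.png

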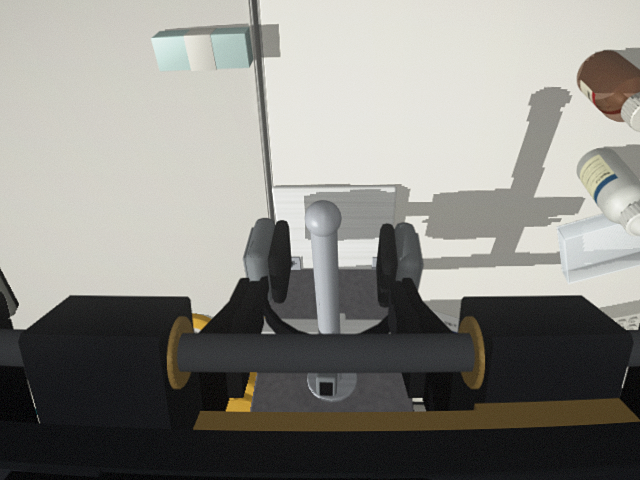

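```bash
python3 -c "
from h import *
s=read_camera('scene');d=read_camera('side')
a=(170+355/4.25-.4,200+360/4.25-.4);b=(220+322/3.75-.4,200+336/3.75-.4)
print(tri(s,a,d,b), atz(s,a,.206), atz(d,b,.206))
"
```

```text
(array([0.577 , 0.2387, 0.2031]), np.float64(0.0020054326517965123)) [0.574  0.2406 0.206 ] [0.5778 0.2421 0.206 ]
```

Request:
{"method": "step_arm", "body": {"commands": [[[0, 0, -0.05], 0], [[0, 0, -0.08], 0], [[0, 0, -0.08], 0], [[0, 0, -0.08], 0]]}}

```text
clock: 22.72
ee_pos: [0.3787, 0.2425, 0.3438]
tool_rot: [-0.01, 0.978, -0.022, 0.207]
contact_force: [0.4, -0.1, -0.5]
grip_width: 0.0521
```

```bash
python3 look.py 12
python3 - <<'E'
import cv2,numpy as np
a=cv2.imread('pics/side11.png').astype(int);b=cv2.imread('pics/side12.png').astype(int)
print('ear diff',np.abs(a-b)[320:560,280:380].mean())
w=cv2.imread('pics/wrist12.png'); cv2.imwrite('pics/c12.png',cv2.resize(w[200:420,200:460],(780,600)))
E
```

```text
22.725 [0.3787 0.2425 0.3438] [ 0.4462 -0.0928 -0.4506] 0.05212755017409628
ear diff 0.9631805555555556
```

View pics/c12.png

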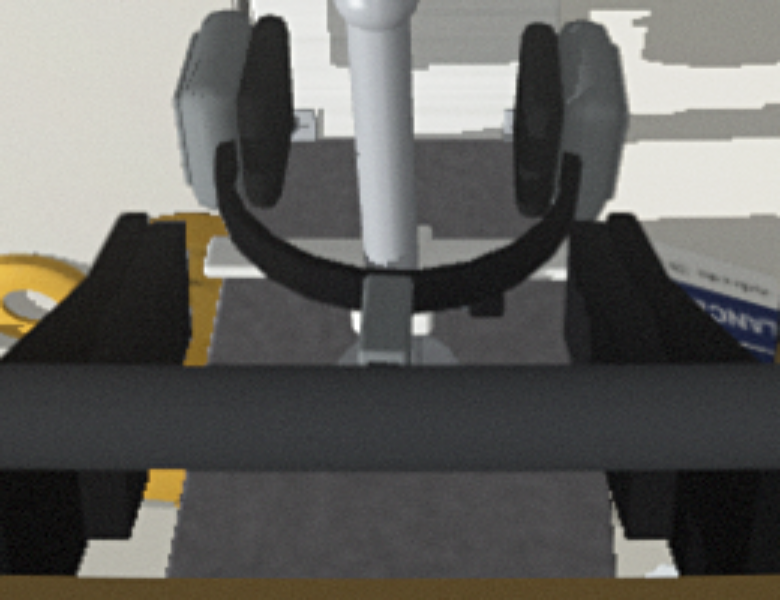

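View pics/scene12.png

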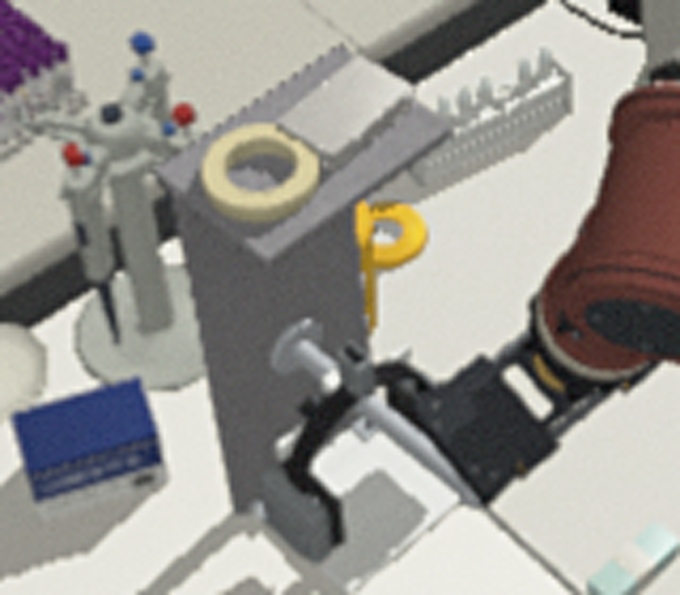

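```bash
python3 -c "
from cell import *
print(finish_job())"
```

```text
the job is handed in; nothing more can be done
None
```

The ear defenders are hanging on the bar with the band against the cross plate, and the job was handed in at about 23 s of the 58 s. No verdict comes back, and the pin's value can't be read.

**How it was done**
- Moves allow only shifts and a turn about the tool's own axis. I got the roughly 24° backward lean by commanding poses just past the arm's reach at a high, clear spot, since the lean that left was kept on later moves.
- I gripped the crown (15.7 mm between the pads), lifted, and lowered the band over the bar.
- I moved inwards until the band touched the plate, with a force of 5.7 N at TCP x 0.579. That agreed with the pin I had measured at x 0.579.
- I backed off about 2 mm and lowered the band in small steps until the bar carried it. I held it there, opened the jaws and withdrew towards the free end.

**Last checks**
- **Height:** at set-down the tool put the band's underside at about 0.1646 m, against 0.165 m for the bar's top. After release the crown top measured about 0.203 m in the two-camera fix, where 0.206 m is expected; that gap is about the accuracy of the measurement.
- **Pose:** the crown was at about x 0.577, y 0.239–0.241, within a few mm of the bar's line. By eye the ear defenders hung upright and square to the bar, and two pictures 0.7 s apart showed no movement.
- **Pin:** it is hidden under the band, so I judge it pressed only from the band's position and height.
- **Bystanders:** the bottles and slides looked unmoved in the later pictures; I did not measure them again. The arm was clear of everything.

**Not settled:** while leaning the tool, joint 3 read 0.088 rad against the stated limit of 0.09, and joint 5 reached 2.648 of 2.65. Nothing was reported, but I can't confirm joint 3 stayed within the exact range.

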